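Stow the nested beakers for the road and ring the driver's bell

ROBOT

A 6-joint arm with a two-finger parallel gripper is mounted at the origin on the work surface. World frame = base frame: x ahead of the robot, y to its left, z up, the work surface at z = 0. Lengths are in m, angles in rad, forces in N, time in s.
With the tool pointing down it reaches from about 0.4 to 0.825 m from the base axis. Payload 7 kg.
Tool frame: the origin (TCP) lies on the centre line of the jaws, within the pads' length; the fingertips stand 22 mm ahead of it and the grasp point (between the pads) lies 3 mm ahead of it (arm.tcp_to_tips is the distance from the TCP to the fingertips, in m); z points along the fingers, y is the line along which they close (so a half turn about z gives the same grasp; the last joint's range is limited). The gripper opens to 88 mm and grips with 3 to 60 N. Pads are 19 mm wide; open, the fingers measure 130 mm over their backs; the gripper's body (78 mm by 193 mm) begins 47 mm behind the grasp point.
Start: joints at [-0.882, 0.359, 0.012, 0, -1.224, -0.288], TCP at [0.263, -0.621, 0.249] pointing down, gripper open.
Joint ranges: [-3.07, 3.07], [-1.43, 2.12], [-1.02, 1.25], [-3.03, 1.67], [-3.05, -0], [-3.03, 3.03]. Speed limits (rad/s): [2.39, 2.39, 3.01, 3.14, 3.14, 3.14].

INTERFACE

Orientations are given as [roll, pitch, yaw] about the fixed x, y, z axes, in that order (R = Rz(yaw) Ry(pitch) Rx(roll)).
In Python, from station import arm gives the robot as it stands.
- The arm moves only by the tool jog_arm, never from a script. Its argument "targets" is a list of rows, each an object of numbers: "dx", "dy", "dz": the shift along the tool's x, y, z in mm; "rx", "ry", "rz": the turn, a rotation vector about the tool's x, y, z in rad; "gripper": the closure, from 0 (fully open) to 1 (shut). In form: [{"dx": .., "dy": .., "dz": .., "rx": .., "ry": .., "rz": .., "gripper": ..}, ...]. A call has exactly 8 rows; each row is the pose to reach, as a shift and turn from the pose commanded when the call began, along the tool's axes at that moment; what a row does not reach only later rows make up. A row lasts 1/12 s, in which the tool goes at most 41.7 mm and 7.16 degrees, less where a joint would pass 70% of its speed; a pose out of reach is approached as far as the arm can. A call with a gripper value outside its range is refused whole. The fingers move at their own pace and stop on an object; "force" is the grip in N (left out, the last holds). Time passes only in rows, so rows that repeat a pose let the fingers close, or fill a call up. It gives the time, the measured TCP pose, the force, the opening and the grip force at its end, in the units of the state.
- arm.get_state(): the state, without advancing time (a new reading comes with each control period).
- arm.grab_frame(name): name is "scene" or "top" or "wrist"; returns a dict with "frame" (384x512x3 uint8, red, green, blue), "z_map" (384x512 float32, m along the optical axis (not along the pixel's ray), 0 where there is no reading), "fx", "fy", "cx", "cy" (pixels), "view" (4x4, takes a point from world to camera coordinates). Camera axes: x right, y down, z forward; pixel columns grow to the right and rows downward; lengths in m; the calibration is good to about 2 mm. A picture is of the moment at which its call begins.
- arm.job_done(): hands the job in; it is judged then, once.
The state is a dict: "t": time; "q": joint angles; "qd": joint speeds; "joint_efforts": joint torques, N m; "eef_pos": TCP position; "ee_rot": TCP orientation; "force": force on the tool from outside, world axes, zero at the start; "moment": the same for the moment, N m; "width": finger opening in m; "gripper_force": force on a finger pad.
Only numpy, scipy, OpenCV 4.12 (cv2) and the standard library are available. Lean on these libraries where they do the work, as an engineer would, in place of code of your own. Each camera call takes 0.05 s, during which the arm holds its last target. There are 200 camera calls.

TASK

Pack the beakers for the drive: put the blue beaker into the aluminium travel canister and push it past the sprung catches until it stands fully home on the canister's floor; only then nest the green beaker in the blue one and the orange one in the green, each lowered (not dropped) and sitting right down on the floor of the one around it. When the whole set is nested, press the red plunger of the desk bell right down to its stop to tell the driver, and let it spring back. Leave the other things on the bench where they are.

Things in the scene. Friction and masses are not known exactly. Their poses are not given: they have to be found in the camera images.
- canister: Travel canister: upright open aluminium cylinder screwed to the bench by a dark round flange (diameter 112 mm, 6 mm thick). Outer diameter 82 mm, inner 74 mm, height 108 mm, inner floor 8 mm up. The blue beaker, fully home, has its rim only 5 mm above the canister's rim: too little to hold, so it is pushed on its rim from above at the last. Origin: on the axis at bench level, z up.
- canister_catches (a point): Point on the canister's axis at the height (75 mm) of its three sprung catches: yellow round heads, 120 degrees apart, reaching in to 30 mm from the axis; black housings outside to 52 mm. They hold up the blue beaker when just set in; about 10 N straight down passes them (more if off-centre), then they rub on its side, so it stays wherever it is left until pushed all the way down.
- canister_floor (a point): Centre of the canister's inner floor, 8 mm above the bench.
- canister_rim (a point): Centre of the canister's mouth, 108 mm above the bench.
- beaker_large: The blue (large) beaker: upright open plastic tumbler, no handle. Outer diameter 66 mm with straight sides, height 105 mm, wall 3 mm (inner diameter 60 mm), solid foot 22 mm thick (inner floor 22 mm above the underside), lower edge bevelled; about 130 g. Origin: centre of the underside; z along its axis, out of the mouth.
- beaker_middle: The green (middle) beaker: upright open plastic tumbler, no handle. Outer diameter 55 mm with straight sides, height 105 mm, wall 3 mm (inner diameter 49 mm), solid foot 22 mm thick (inner floor 22 mm above the underside), lower edge bevelled; about 100 g. Origin: centre of the underside; z along its axis, out of the mouth. Home in the blue beaker its rim stands 22 mm above the blue rim.
- beaker_small: The orange (small) beaker: upright open plastic tumbler, no handle. Outer diameter 44 mm with straight sides, height 105 mm, wall 3 mm (inner diameter 38 mm), solid foot 22 mm thick (inner floor 22 mm above the underside), lower edge bevelled; about 80 g. Origin: centre of the underside; z along its axis, out of the mouth. Home in the green beaker its rim stands 22 mm above the green rim.
- bell: Desk bell fixed to the bench: polished steel dome on a round black base, diameter 84 mm, dome top 43 mm high, red plunger button on top. Origin: centre of the underside.
- bell_plunger (a joint): Bell plunger travel, in m: 0 up at rest, 0.008 fully down at its stop; it springs back. About 6 N holds it fully down.
- bell_top (a point): Centre of the top face of the bell's red plunger button (diameter 26 mm), 62 mm above the bench at rest; it moves with the plunger.
- pill_jar: Bystander: small white jar with orange cap, diameter 46 mm, 36 mm high. Origin: centre of the underside.
- reagent: Bystander: white bottle with blue cap, diameter 68 mm, 150 mm high. Origin: centre of the underside.
- amber: Bystander: amber bottle with black cap, diameter 60 mm, 130 mm high. Origin: centre of the underside.
- petri: Bystander: clear flat dish, diameter 88 mm, 15 mm high. Origin: centre of the underside.
- spatula: Bystander: spatula, 170 mm long, lying along its x axis.
- measuring_cylinder: Bystander: glass measuring cylinder, diameter 40 mm, 208 mm high, on an orange foot 80 mm across. Origin: centre of the underside.

How it is judged:
By the outcome, as a careful person would: the job done as asked, in the order asked, and still so for the second after the job is handed in, with the robot touching nothing.
It also fails if it takes over 72 s, if anything falls off the work surface, if the arm or the gripper's body presses on something with over 40 N, if the wrist force passes 120 N, or if a joint passes its speed limit or range.

## Working session

There is one attempt and no reset: what is moved stays moved. The work goes in short steps, Python scripts to look and compute and a tool call to move; the robot and the scene stay as the last step left them, time stands still between calls to the robot, and variables do not carry over. Pictures are saved under pics/ and viewed, at most 10 in all, crops included, and the job is handed in when it is done.

Besides the shell and the picture viewer there is one more tool, called after ">>>" as name(argument=value, ...), one argument or row to a line, values as JSON. jog_arm: Moves the arm, as the interface text tells. Its arguments: {"type":"object","properties":{"targets":{"type":"array","items":{"type":"object","properties":{"dx":{"type":"number"},"dy":{"type":"number"},"dz":{"type":"number"},"rx":{"type":"number"},"ry":{"type":"number"},"rz":{"type":"number"},"gripper":{"type":"number"}}}},"force":{"type":"number"}},"required":["targets"]}

```bash
ls; mkdir -p pics
cat > h.py <<'E'
import numpy as np, cv2
from station import arm
def grab(n):
    f=arm.grab_frame(n); d=f["z_map"]; v,u=np.mgrid[:384,:512]
    c=np.stack([(u-f["cx"])/f["fx"]*d,(v-f["cy"])/f["fy"]*d,d,np.ones_like(d)],-1)
    W=(c@np.linalg.inv(f["view"]).T)[...,:3]; W[d==0]=np.nan
    return f,W
def circ(P):
    A=np.c_[2*P,np.ones(len(P))]; s=np.linalg.lstsq(A,(P**2).sum(1),rcond=None)[0]
    return s[0],s[1],np.sqrt(s[2]+s[0]**2+s[1]**2)
E
python3 - <<'E'
from h import *
print(arm.get_state())
a=[]
for n in("scene","top"):
    f,W=grab(n); cv2.imwrite(f"pics/{n}0.png",f["frame"][...,::-1]); np.save(n+"W.npy",W); a.append(f["view"])
print(a)
E
```

```text
pics
{'t': 0.0, 'q': array([-8.81894632e-01,  3.59405265e-01,  1.10640333e-02, -3.71673408e-04,
       -1.22409750e+00, -2.88084034e-01]), 'qd': array([-0.00143476,  0.00041436,  0.0005101 ,  0.00091746,  0.00108365,
        0.00058127]), 'joint_efforts': array([-3.28103924e-04, -5.82713020e+01,  2.93043941e+01,  6.99712202e+00,
        6.59991187e-03, -1.79769040e-04]), 'eef_pos': array([ 0.26316338, -0.62109403,  0.24760914]), 'ee_rot': array([ 3.13991866e+00, -1.31683987e-04, -2.74090146e+00]), 'force': array([0.28747789, 0.4888022 , 0.08251526]), 'moment': array([ 0.01943627,  0.01943092, -0.02632599]), 'gripper_force': 0.0, 'width': 0.08768793448506315}
[array([[-0.33897697,  0.94071827, -0.01198963,  0.15489405],
       [ 0.51232616,  0.1738921 , -0.84100145, -0.19739791],
       [-0.78906053, -0.29122273, -0.5409    ,  1.48222404],
       [ 0.        ,  0.        ,  0.        ,  1.        ]]), array([[ 0.01618853, -0.99985762, -0.00476064,  0.00688594],
       [-0.99709375, -0.01578892, -0.07453023,  0.58763072],
       [ 0.07444446,  0.00595334, -0.99720739,  0.99448017],
       [ 0.        ,  0.        ,  0.        ,  1.        ]])]
```

View pics/scene0.png

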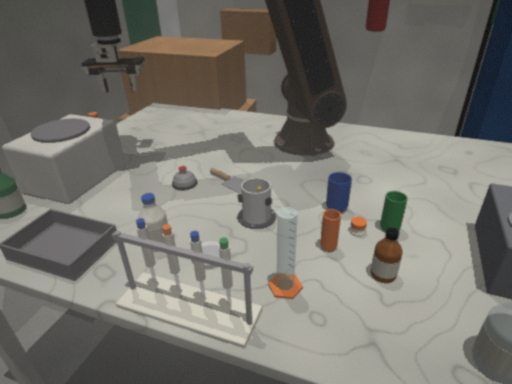

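View pics/top0.png

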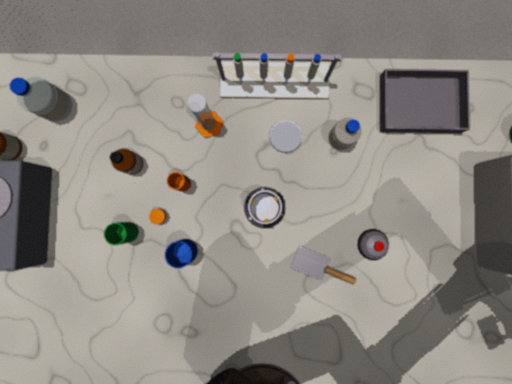

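The scene view shows the canister (256,200), blue (339,192), green (394,212), orange (330,230) and bell (184,178). In the top view they are at canister (265,207), blue (181,253), green (121,233), orange (179,181), bell plunger (378,246), pill jar (158,216), and the measuring cylinder foot at (209,124).

```bash
cat >> h.py <<'E'
from scipy.optimize import least_squares
def rim(W,u,v,h,R,r=30,tol=.006):
    P=W[max(0,v-r):v+r,max(0,u-r):u+r].reshape(-1,3); P=P[abs(P[:,2]-h)<tol]
    c=circ(P[:,:2])
    s=least_squares(lambda x:np.hypot(*(P[:,:2]-x).T)-R,c[:2],loss="soft_l1",f_scale=.002).x
    return len(P),np.round(c,4),np.round(s,4),np.round(np.median(P[:,2]),4)
E
python3 - <<'E'
from h import *
W=np.load("topW.npy"); S=np.load("sceneW.npy")
T=dict(canister=(265,207,.108,.039,256,190),blue=(181,253,.105,.0315,339,180),green=(121,233,.105,.026,394,200),orange=(179,181,.105,.0205,330,218),bell=(373,246,.06,.01,183,170),jar=(158,216,.036,.02,358,225),amber=(125,158,.13,.01,392,232),reag=(347,130,.15,.01,148,205))
for k,(u,v,h,R,us,vs) in T.items(): print(k,rim(W,u,v,h,R),rim(S,us,vs,h,R) )
for n,M in(("top",W),("sc",S)): print(n,"bench z",np.nanmedian(M[300:310,130:150,2] if n=="top" else M[120:130,180:200,2]))
E
```

```text
canister (168, array([0.5288, 0.0021, 0.0387]), array([0.5288, 0.0021]), np.float64(0.1077)) (155, array([0.5313, 0.0031, 0.0388]), array([0.5313, 0.0031]), np.float64(0.1057))
blue (133, array([0.4105, 0.2093, 0.0313]), array([0.4105, 0.2092]), np.float64(0.1042)) (110, array([0.4655, 0.2107, 0.064 ]), array([0.4131, 0.2104]), np.float64(0.1025))
green (118, array([0.4576, 0.3636, 0.0259]), array([0.4576, 0.3635]), np.float64(0.1039)) (104, array([0.4602, 0.3648, 0.0258]), array([0.4602, 0.3647]), np.float64(0.1027))
orange (80, array([0.5892, 0.2219, 0.0204]), array([0.5892, 0.2218]), np.float64(0.1043)) (91, array([0.5919, 0.2227, 0.0204]), array([0.592 , 0.2227]), np.float64(0.1033))
bell (81, array([ 0.435 , -0.2873,  0.0091]), array([ 0.435 , -0.2872]), np.float64(0.0615)) (34, array([ 0.4377, -0.2856,  0.0096]), array([ 0.4371, -0.2857]), np.float64(0.0609))
jar (250, array([0.4925, 0.2783, 0.0381]), array([0.4945, 0.2899]), np.float64(0.036)) (285, array([0.514 , 0.2419, 0.073 ]), array([0.4931, 0.2687]), np.float64(0.0351))
amber (106, array([0.6413, 0.3617, 0.0098]), array([0.6412, 0.3616]), np.float64(0.1296)) (101, array([0.6455, 0.3628, 0.0101]), array([0.646 , 0.3628]), np.float64(0.129))
reag (140, array([ 0.7205, -0.2009,  0.0111]), array([ 0.7201, -0.2008]), np.float64(0.1499)) (95, array([ 0.7241, -0.2003,  0.0115]), array([ 0.7253, -0.1991]), np.float64(0.1493))
top bench z -8.954774948799482e-05
sc bench z -0.000995186680607052
```

>>> jog_arm(
  targets=[
    {"dx": -279, "dy": 154, "dz": 0, "rz": 0.4, "gripper": 0},
    {"dx": -279, "dy": 154, "dz": 0, "rz": 0.4, "gripper": 0},
    {"dx": -279, "dy": 154, "dz": 0, "rz": 0.4, "gripper": 0},
    {"dx": -279, "dy": 154, "dz": 0, "rz": 0.4, "gripper": 0},
    {"dx": -279, "dy": 154, "dz": 0, "rz": 0.4, "gripper": 0},
    {"dx": -279, "dy": 154, "dz": 0, "rz": 0.4, "gripper": 0},
    {"dx": -279, "dy": 154, "dz": 0, "rz": 0.4, "gripper": 0},
    {"dx": -279, "dy": 154, "dz": 0, "rz": 0.4, "gripper": 0},
  ],
  force=30,
)

```text
invalid input at $.targets[0]: expected keys dx, dy, dz, rx, ry, rz, gripper
```

Run:
```python
from h import *
W=np.load("topW.npy")
m=(W[...,2]>.19)&(W[...,2]<.22); m[:, :150]=0; m[:,250:]=0
print("cyl",np.nanmean(W[m],0)); print("jar",rim(W,158,216,.036,.02,12))
```

```text
cyl [0.61888518 0.12705253 0.20538272]
jar (203, array([0.5004, 0.2819, 0.0148]), array([0.5006, 0.2824]), np.float64(0.036))
```

>>> jog_arm(
  targets=[
    {"dx": -279, "dy": 154, "dz": 0, "rx": 0, "ry": 0, "rz": 0.4, "gripper": 0},
    {"dx": -279, "dy": 154, "dz": 0, "rx": 0, "ry": 0, "rz": 0.4, "gripper": 0},
    {"dx": -279, "dy": 154, "dz": 0, "rx": 0, "ry": 0, "rz": 0.4, "gripper": 0},
    {"dx": -279, "dy": 154, "dz": 0, "rx": 0, "ry": 0, "rz": 0.4, "gripper": 0},
    {"dx": -279, "dy": 154, "dz": 0, "rx": 0, "ry": 0, "rz": 0.4, "gripper": 0},
    {"dx": -279, "dy": 154, "dz": 0, "rx": 0, "ry": 0, "rz": 0.4, "gripper": 0},
    {"dx": -279, "dy": 154, "dz": 0, "rx": 0, "ry": 0, "rz": 0.4, "gripper": 0},
    {"dx": -279, "dy": 154, "dz": 0, "rx": 0, "ry": 0, "rz": 0.4, "gripper": 0},
  ],
  force=30,
)

```text
t: 0.77
eef_pos: [0.4614, -0.3683, 0.2484]
ee_rot: [3.141, 0.0, -3.14]
force: [0.9, -0.5, -0.1]
width: 0.0876
gripper_force: 0.0
```

Run:
```python
from h import *
np.set_printoptions(precision=4,suppress=True)
W=np.load("topW.npy");S=np.load("sceneW.npy")
print(W[92:135:5,195:222:5].reshape(-1,3)[:45])
print(S[288,285],S[225,287],S[250,287])
```

```text
[[ 0.8436  0.1969  0.0023]
 [ 0.843   0.1827  0.0048]
 [ 0.8449  0.1697 -0.0006]
 [ 0.8457  0.1562 -0.0024]
 [ 0.8462  0.1424 -0.0032]
 [ 0.8415  0.1268  0.0119]
 [ 0.7662  0.1593  0.2084]
 [ 0.7668  0.1486  0.2069]
 [ 0.8308  0.1694 -0.0006]
 [ 0.8317  0.1558 -0.0026]
 [ 0.8305  0.1414  0.0019]
 [ 0.8292  0.1271  0.0066]
 [ 0.7553  0.1593  0.2071]
 [ 0.7559  0.1485  0.2055]
 [ 0.7562  0.1375  0.205 ]
 [ 0.8168  0.1551  0.0001]
 [ 0.8166  0.1412  0.0012]
 [ 0.8172  0.1275  0.0002]
 [ 0.7436  0.1586  0.2088]
 [ 0.7437  0.1476  0.2089]
 [ 0.7474  0.1385  0.1965]
 [ 0.8032  0.1549 -0.0014]
 [ 0.8041  0.1415 -0.0041]
 [ 0.8018  0.1266  0.0047]
 [ 0.734   0.1594  0.2027]
 [ 0.7357  0.1493  0.197 ]
 [ 0.7419  0.1415  0.1745]
 [ 0.7568  0.1377  0.1196]
 [ 0.7892  0.1407 -0.0009]
 [ 0.7893  0.1269 -0.0005]
 [ 0.7355  0.168   0.1526]
 [ 0.7333  0.1548  0.1619]
 [ 0.7373  0.1454  0.1468]
 [ 0.7461  0.1384  0.1127]
 [ 0.7728  0.1392  0.0086]
 [ 0.775   0.1264  0.0006]
 [ 0.7596  0.1944  0.0025]
 [ 0.7341  0.1631  0.1095]
 [ 0.7347  0.151   0.1079]
 [ 0.7408  0.1422  0.0831]
 [ 0.7573  0.138   0.0154]
 [ 0.759   0.1251  0.0093]
 [ 0.7445  0.1931  0.008 ]
 [ 0.7446  0.1794  0.0081]
 [ 0.7334  0.1582  0.0585]]
[0.7763 0.1635 0.018 ] [0.7743 0.1636 0.1913] [0.772  0.1644 0.1251]
```

>>> jog_arm(
  targets=[
    {"dx": -85, "dy": 310, "dz": 0, "rx": 0, "ry": 0, "rz": 0, "gripper": 0},
    {"dx": -85, "dy": 310, "dz": 0, "rx": 0, "ry": 0, "rz": 0, "gripper": 0},
    {"dx": -85, "dy": 310, "dz": 0, "rx": 0, "ry": 0, "rz": 0, "gripper": 0},
    {"dx": -85, "dy": 310, "dz": 0, "rx": 0, "ry": 0, "rz": 0, "gripper": 0},
    {"dx": -85, "dy": 310, "dz": 0, "rx": 0, "ry": 0, "rz": 0, "gripper": 0},
    {"dx": -85, "dy": 310, "dz": 0, "rx": 0, "ry": 0, "rz": 0, "gripper": 0},
    {"dx": -85, "dy": 310, "dz": 0, "rx": 0, "ry": 0, "rz": 0, "gripper": 0},
    {"dx": -85, "dy": 310, "dz": 0, "rx": 0, "ry": 0, "rz": 0, "gripper": 0},
  ],
)

```text
t: 1.43
eef_pos: [0.5451, -0.0578, 0.2485]
ee_rot: [3.141, 0.0, -3.14]
force: [0.9, -0.2, -0.1]
width: 0.0877
gripper_force: 0.0
```

>>> jog_arm(
  targets=[
    {"dx": 134, "dy": 268, "dz": 0, "rx": 0, "ry": 0, "rz": 0, "gripper": 0},
    {"dx": 134, "dy": 268, "dz": 0, "rx": 0, "ry": 0, "rz": 0, "gripper": 0},
    {"dx": 134, "dy": 268, "dz": 0, "rx": 0, "ry": 0, "rz": 0, "gripper": 0},
    {"dx": 134, "dy": 268, "dz": 0, "rx": 0, "ry": 0, "rz": 0, "gripper": 0},
    {"dx": 134, "dy": 268, "dz": 0, "rx": 0, "ry": 0, "rz": 0, "gripper": 0},
    {"dx": 134, "dy": 268, "dz": 0, "rx": 0, "ry": 0, "rz": 0, "gripper": 0},
    {"dx": 134, "dy": 268, "dz": 0, "rx": 0, "ry": 0, "rz": 0, "gripper": 0},
    {"dx": 134, "dy": 268, "dz": 0, "rx": 0, "ry": 0, "rz": 0, "gripper": 0},
  ],
)

```text
t: 2.1
eef_pos: [0.4086, 0.2111, 0.2487]
ee_rot: [3.14, 0.0, -3.137]
force: [0.3, -0.7, 0.1]
width: 0.0874
gripper_force: 0.0
```

Run:
```python
from h import *
print(arm.get_state()["eef_pos"],arm.get_state()["ee_rot"])
f,W=grab("wrist"); cv2.imwrite("pics/w1.png",f["frame"][...,::-1])
m=abs(W[...,2]-.105)<.006
P=W[m]; P=P[np.hypot(P[:,0]-.412,P[:,1]-.21)<.045]
print(len(P)); 
if len(P)>10: print(circ(P[:,:2]), least_squares(lambda x:np.hypot(*(P[:,:2]-x).T)-.0315,[.412,.21],loss="soft_l1",f_scale=.002).x,np.median(P[:,2]))
```

```text
[0.4085621  0.21105582 0.248716  ] [ 3.14026948e+00  3.26213666e-04 -3.13729455e+00]
866
(np.float64(0.4101676544014598), np.float64(0.20922085262058215), np.float64(0.031184315650741923)) [0.41008547 0.20922774] 0.10548659658793919
```

>>> jog_arm(
  targets=[
    {"dx": -2, "dy": -1.5, "dz": 20, "rx": 0, "ry": 0, "rz": 0, "gripper": 0},
    {"dx": -2, "dy": -1.5, "dz": 50, "rx": 0, "ry": 0, "rz": 0, "gripper": 0},
    {"dx": -2, "dy": -1.5, "dz": 80, "rx": 0, "ry": 0, "rz": 0, "gripper": 0},
    {"dx": -2, "dy": -1.5, "dz": 110, "rx": 0, "ry": 0, "rz": 0, "gripper": 0},
    {"dx": -2, "dy": -1.5, "dz": 135, "rx": 0, "ry": 0, "rz": 0, "gripper": 0},
    {"dx": -2, "dy": -1.5, "dz": 152, "rx": 0, "ry": 0, "rz": 0, "gripper": 0},
    {"dx": -2, "dy": -1.5, "dz": 152, "rx": 0, "ry": 0, "rz": 0, "gripper": 0.2},
    {"dx": -2, "dy": -1.5, "dz": 152, "rx": 0, "ry": 0, "rz": 0, "gripper": 0.4},
  ],
  force=30,
)

```text
t: 2.82
eef_pos: [0.4125, 0.2047, 0.0961]
ee_rot: [-3.139, -0.002, -3.141]
force: [0.9, 0.2, 0.6]
width: 0.0791
gripper_force: 0.0
```

>>> jog_arm(
  targets=[
    {"dx": 0, "dy": 0, "dz": 0, "rx": 0, "ry": 0, "rz": 0, "gripper": 0.6},
    {"dx": 0, "dy": 0, "dz": 0, "rx": 0, "ry": 0, "rz": 0, "gripper": 0.6},
    {"dx": 0, "dy": 0, "dz": 0, "rx": 0, "ry": 0, "rz": 0, "gripper": 0.6},
    {"dx": 0, "dy": 0, "dz": 0, "rx": 0, "ry": 0, "rz": 0, "gripper": 0.6},
    {"dx": 0, "dy": 0, "dz": -20, "rx": 0, "ry": 0, "rz": 0, "gripper": 0.6},
    {"dx": 0, "dy": 0, "dz": -50, "rx": 0, "ry": 0, "rz": 0, "gripper": 0.6},
    {"dx": 0, "dy": 0, "dz": -90, "rx": 0, "ry": 0, "rz": 0, "gripper": 0.6},
    {"dx": 0, "dy": 0, "dz": -130, "rx": 0, "ry": 0, "rz": 0, "gripper": 0.6},
  ],
  force=30,
)

```text
t: 3.48
eef_pos: [0.4118, 0.2047, 0.2279]
ee_rot: [-3.14, -0.001, -3.141]
force: [1.5, 1.1, -1.9]
width: 0.0661
gripper_force: 29.9
```

>>> jog_arm(
  targets=[
    {"dx": -5, "dy": -10, "dz": -20, "rx": 0, "ry": 0, "rz": 0, "gripper": 0.6},
    {"dx": -22, "dy": -40, "dz": -20, "rx": 0, "ry": 0, "rz": 0, "gripper": 0.6},
    {"dx": -43, "dy": -75, "dz": -20, "rx": 0, "ry": 0, "rz": 0, "gripper": 0.6},
    {"dx": -64, "dy": -110, "dz": -20, "rx": 0, "ry": 0, "rz": 0, "gripper": 0.6},
    {"dx": -85, "dy": -145, "dz": -20, "rx": 0, "ry": 0, "rz": 0, "gripper": 0.6},
    {"dx": -103, "dy": -178, "dz": -20, "rx": 0, "ry": 0, "rz": 0, "gripper": 0.6},
    {"dx": -114, "dy": -197, "dz": -20, "rx": 0, "ry": 0, "rz": 0, "gripper": 0.6},
    {"dx": -118, "dy": -203, "dz": -20, "rx": 0, "ry": 0, "rz": 0, "gripper": 0.6},
  ],
)

```text
t: 4.15
eef_pos: [0.5315, -0.0002, 0.2464]
ee_rot: [-3.141, -0.001, 3.139]
force: [1.0, 0.5, -1.1]
width: 0.0659
gripper_force: 29.9
```

>>> jog_arm(
  targets=[
    {"dx": 0, "dy": 0, "dz": 0, "rx": 0, "ry": 0, "rz": 0, "gripper": 0.6},
    {"dx": 0, "dy": 0, "dz": 0, "rx": 0, "ry": 0, "rz": 0, "gripper": 0.6},
    {"dx": 0, "dy": 0, "dz": 0, "rx": 0, "ry": 0, "rz": 0, "gripper": 0.6},
    {"dx": 0, "dy": 0, "dz": 0, "rx": 0, "ry": 0, "rz": 0, "gripper": 0.6},
    {"dx": 0, "dy": 0, "dz": 0, "rx": 0, "ry": 0, "rz": 0, "gripper": 0.6},
    {"dx": 0, "dy": 0, "dz": 0, "rx": 0, "ry": 0, "rz": 0, "gripper": 0.6},
    {"dx": 0, "dy": 0, "dz": 0, "rx": 0, "ry": 0, "rz": 0, "gripper": 0.6},
    {"dx": 0, "dy": 0, "dz": 0, "rx": 0, "ry": 0, "rz": 0, "gripper": 0.6},
  ],
)

```text
t: 4.82
eef_pos: [0.5308, 0.0031, 0.2467]
ee_rot: [3.142, 0.0, -3.14]
force: [0.7, 1.1, -1.5]
width: 0.0657
gripper_force: 29.9
```

Run:
```python
from h import *
s=arm.get_state(); e=s["eef_pos"]; print(e,s["ee_rot"],s["force"],s["width"])
for n in("top","scene","wrist"):
    f,W=grab(n); cv2.imwrite(f"pics/c_{n}.png",f["frame"][...,::-1]); np.save("c_%s.npy"%n,W)
    P=W.reshape(-1,3); d=np.hypot(P[:,0]-e[0],P[:,1]-e[1])
    h=e[2]+.009; Q=P[(abs(P[:,2]-h)<.006)&(d<.045)]
    Q=Q[:, :]; print(n,len(Q),circ(Q[:,:2]) if len(Q)>10 else 0)
    # outer side fit
    Q=P[(P[:,2]>.16)&(P[:,2]<.21)&(d<.045)]
    if len(Q)>20: print(" side",len(Q),least_squares(lambda x:np.hypot(*(Q[:,:2]-x).T)-.033,e[:2],loss="soft_l1",f_scale=.002).x)
```

```text
[0.53077497 0.00308763 0.24668677] [ 3.14150357e+00  2.12078527e-04 -3.14013593e+00] [ 0.66764607  1.08349149 -1.50780775] 0.06572231540179851
top 0 0
scene 135 (np.float64(0.5308824235817782), np.float64(0.003513297409728222), np.float64(0.033698644249663415))
 side 416 [0.52783535 0.00495516]
wrist 3741 (np.float64(0.5269845331471963), np.float64(0.0030012899937447712), np.float64(0.03248114044670403))
 side 5784 [0.52371884 0.00438751]
```

View images.

```bash
python3 -c "
import cv2,numpy as np
s=cv2.imread('pics/c_scene.png')[90:250,170:350];w=cv2.imread('pics/c_wrist.png')
cv2.imwrite('pics/c1.png',np.hstack([cv2.resize(s,(338,300)),cv2.resize(w,(400,300))]))"
```

```text
(no output)
```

View pics/c1.png

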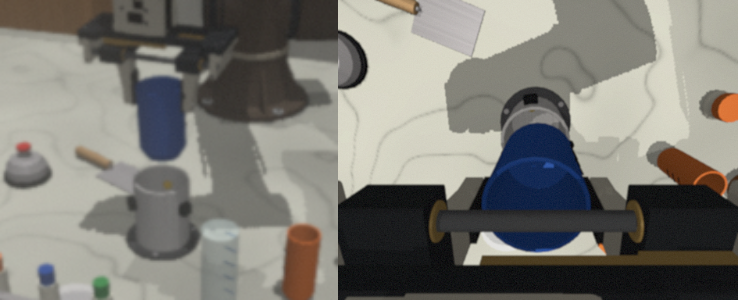

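The held blue beaker is upright at crop (162,120), above the canister (163,210); the wrist view shows its mouth at (537,195) between the fingers. Now I'll fit the two axes using only blue pixels.

```bash
cat >> h.py <<'E'
HUE={"blue":(105,130),"green":(45,90),"orange":(3,16)}
def cyl(f,W,col,R,x0,zr,r=.06):
    """fit the beaker's outer side: axis centre at mid height and tilt"""
    H=cv2.cvtColor(f["frame"],cv2.COLOR_RGB2HSV); lo,hi=HUE[col] if col else (0,180)
    m=(H[...,0]>=lo)&(H[...,0]<=hi)&(H[...,1]>(90 if col else -1))&(W[...,2]>zr[0])&(W[...,2]<zr[1])&(np.hypot(W[...,0]-x0[0],W[...,1]-x0[1])<r)
    if not col: m&=(H[...,1]<60)
    P=W[m]; zm=np.mean(zr)
    g=lambda p:np.hypot(*(P[:,:2]-p[:2]-np.outer(P[:,2]-zm,p[2:])).T)-R
    s=least_squares(g,[x0[0],x0[1],0,0],loss="soft_l1",f_scale=.001)
    return len(P),np.round(s.x,4),round(float(np.median(abs(s.fun))),4)
E
python3 - <<'E'
from h import *
e=[.5305,.003]
for n in("scene","wrist"):
    f,W=grab(n)
    print(n,cyl(f,W,"blue",.033,e,(.16,.20)),cyl(f,W,"blue",.033,e,(.16,.225)),"can",cyl(f,W,None,.041,e,(.025,.06)),cyl(f,W,None,.041,e,(.02,.10)))
    H=cv2.cvtColor(f["frame"],cv2.COLOR_RGB2HSV)
    m=(H[...,0]>105)&(H[...,0]<130)&(H[...,1]>90)&(abs(W[...,2]-.2555)<.03)&(np.hypot(W[...,0]-e[0],W[...,1]-e[1])<.05)
    P=W[m]; zt=np.percentile(P[:,2],99); Q=P[P[:,2]>zt-.004]; print(zt,len(Q),circ(Q[:,:2]))
E
```

```text
scene (218, array([ 0.5278,  0.0049,  0.0145, -0.017 ]), 0.0009) (388, array([ 0.5279,  0.0047,  0.0094, -0.016 ]), 0.0008) can (296, array([0.5294, 0.0024, 0.0085, 0.0103]), 0.0009) (967, array([0.5303, 0.0029, 0.0434, 0.0194]), 0.0016)
0.2539927776399805 40 (np.float64(0.5303062235607908), np.float64(0.004996952231368368), np.float64(0.030232845662306388))
wrist (4476, array([ 0.5212,  0.0045,  0.3569, -0.0141]), 0.0029) (7261, array([ 0.5237,  0.0043,  0.1524, -0.0206]), 0.0022) can (218, array([0.5298, 0.0028, 0.0141, 0.0358]), 0.0011) (796, array([ 0.5293,  0.0027, -0.0193,  0.0057]), 0.0014)
0.25659495348515443 2292 (np.float64(0.5274521535554257), np.float64(0.002828101500010949), np.float64(0.031140302841258714))
```

>>> jog_arm(
  targets=[
    {"dx": -2, "dy": -1, "dz": 0, "rx": 0, "ry": 0, "rz": 0, "gripper": 0.6},
    {"dx": -2, "dy": -1, "dz": 5, "rx": 0, "ry": 0, "rz": 0, "gripper": 0.6},
    {"dx": -2, "dy": -1, "dz": 15, "rx": 0, "ry": 0, "rz": 0, "gripper": 0.6},
    {"dx": -2, "dy": -1, "dz": 28, "rx": 0, "ry": 0, "rz": 0, "gripper": 0.6},
    {"dx": -2, "dy": -1, "dz": 41, "rx": 0, "ry": 0, "rz": 0, "gripper": 0.6},
    {"dx": -2, "dy": -1, "dz": 53, "rx": 0, "ry": 0, "rz": 0, "gripper": 0.6},
    {"dx": -2, "dy": -1, "dz": 60, "rx": 0, "ry": 0, "rz": 0, "gripper": 0.6},
    {"dx": -2, "dy": -1, "dz": 63, "rx": 0, "ry": 0, "rz": 0, "gripper": 0.6},
  ],
  force=40,
)

```text
t: 5.73
eef_pos: [0.5319, 0.0014, 0.1817]
ee_rot: [-3.141, -0.003, -3.141]
force: [-0.3, -0.2, -1.0]
width: 0.0654
gripper_force: 39.9
```

>>> jog_arm(
  targets=[
    {"dx": 0, "dy": 0, "dz": 0, "rx": 0, "ry": 0, "rz": 0, "gripper": 0.6},
    {"dx": 0, "dy": 0, "dz": 1, "rx": 0, "ry": 0, "rz": 0, "gripper": 0.6},
    {"dx": 0, "dy": 0, "dz": 2, "rx": 0, "ry": 0, "rz": 0, "gripper": 0.6},
    {"dx": 0, "dy": 0, "dz": 3, "rx": 0, "ry": 0, "rz": 0, "gripper": 0.6},
    {"dx": 0, "dy": 0, "dz": 4, "rx": 0, "ry": 0, "rz": 0, "gripper": 0.6},
    {"dx": 0, "dy": 0, "dz": 5, "rx": 0, "ry": 0, "rz": 0, "gripper": 0.6},
    {"dx": 0, "dy": 0, "dz": 6, "rx": 0, "ry": 0, "rz": 0, "gripper": 0.6},
    {"dx": 0, "dy": 0, "dz": 7, "rx": 0, "ry": 0, "rz": 0, "gripper": 0.6},
  ],
)

```text
t: 6.4
eef_pos: [0.5332, 0.0017, 0.1772]
ee_rot: [-3.142, 0.001, -3.14]
force: [-1.6, -0.1, 7.6]
width: 0.0658
gripper_force: 40.0
```

Run:
```python
from h import *
s=arm.get_state(); print(s["eef_pos"],s["force"],s["moment"])
f,W=grab("scene"); e=[.5305,.003]
print(cyl(f,W,"blue",.033,e,(.12,.155)),cyl(f,W,None,.041,e,(.025,.06)))
```

```text
[0.53322564 0.00171887 0.17718323] [-1.63347019 -0.11555638  7.57216007] [0.24976807 0.84657166 0.04466042]
(222, array([ 0.5304,  0.0033,  0.0221, -0.0471]), 0.0009) (292, array([5.293e-01, 2.300e-03, 4.000e-04, 4.300e-03]), 0.0008)
```

>>> jog_arm(
  targets=[
    {"dx": 1, "dy": -0.5, "dz": 0, "rx": 0, "ry": 0, "rz": 0, "gripper": 0.6},
    {"dx": 1, "dy": -0.5, "dz": 2, "rx": 0, "ry": 0, "rz": 0, "gripper": 0.6},
    {"dx": 1, "dy": -0.5, "dz": 4, "rx": 0, "ry": 0, "rz": 0, "gripper": 0.6},
    {"dx": 1, "dy": -0.5, "dz": 6, "rx": 0, "ry": 0, "rz": 0, "gripper": 0.6},
    {"dx": 1, "dy": -0.5, "dz": 8, "rx": 0, "ry": 0, "rz": 0, "gripper": 0.6},
    {"dx": 1, "dy": -0.5, "dz": 11, "rx": 0, "ry": 0, "rz": 0, "gripper": 0.6},
    {"dx": 1, "dy": -0.5, "dz": 14, "rx": 0, "ry": 0, "rz": 0, "gripper": 0.6},
    {"dx": 1, "dy": -0.5, "dz": 17, "rx": 0, "ry": 0, "rz": 0, "gripper": 0.6},
  ],
)

```text
t: 7.12
eef_pos: [0.5323, 0.0013, 0.1595]
ee_rot: [3.142, 0.001, -3.141]
force: [1.1, 0.3, 5.1]
width: 0.0658
gripper_force: 39.9
```

>>> jog_arm(
  targets=[
    {"dx": 0, "dy": 0, "dz": 3, "rx": 0, "ry": 0, "rz": 0, "gripper": 0.6},
    {"dx": 0, "dy": 0, "dz": 6, "rx": 0, "ry": 0, "rz": 0, "gripper": 0.6},
    {"dx": 0, "dy": 0, "dz": 9, "rx": 0, "ry": 0, "rz": 0, "gripper": 0.6},
    {"dx": 0, "dy": 0, "dz": 12, "rx": 0, "ry": 0, "rz": 0, "gripper": 0.6},
    {"dx": 0, "dy": 0, "dz": 15, "rx": 0, "ry": 0, "rz": 0, "gripper": 0.6},
    {"dx": 0, "dy": 0, "dz": 18, "rx": 0, "ry": 0, "rz": 0, "gripper": 0.6},
    {"dx": 0, "dy": 0, "dz": 20, "rx": 0, "ry": 0, "rz": 0, "gripper": 0.6},
    {"dx": 0, "dy": 0, "dz": 20, "rx": 0, "ry": 0, "rz": 0, "gripper": 0.6},
  ],
)

```text
t: 7.78
eef_pos: [0.5314, 0.0012, 0.1386]
ee_rot: [-3.142, -0.001, -3.141]
force: [1.8, -0.4, -3.1]
width: 0.0658
gripper_force: 39.9
```

Run:
```python
from h import *
s=arm.get_state(); print(s["eef_pos"],s["force"],s["moment"])
f,W=grab("scene"); e=[.5305,.003]
print(cyl(f,W,"blue",.033,e,(.112,.135)),cyl(f,W,None,.041,e,(.025,.06)))
H=cv2.cvtColor(f["frame"],cv2.COLOR_RGB2HSV)
m=(H[...,0]>105)&(H[...,0]<130)&(H[...,1]>90)&(np.hypot(W[...,0]-e[0],W[...,1]-e[1])<.05)
print(np.percentile(W[m][:,2],[2,50,98]))
```

```text
[0.53139955 0.0011671  0.13864437] [ 1.78446584 -0.39256159 -3.11241172] [-0.26879456 -0.94069016 -0.01561526]
(253, array([0.5302, 0.0031, 0.0434, 0.007 ]), 0.0016) (289, array([ 0.5293,  0.0024, -0.    ,  0.001 ]), 0.0009)
[0.10863371 0.12810563 0.14561338]
```

>>> jog_arm(
  targets=[
    {"dx": 0, "dy": 0, "dz": 0, "rx": 0, "ry": 0, "rz": 0, "gripper": 0.05},
    {"dx": 0, "dy": 0, "dz": 0, "rx": 0, "ry": 0, "rz": 0, "gripper": 0.05},
    {"dx": 0, "dy": 0, "dz": 0, "rx": 0, "ry": 0, "rz": 0, "gripper": 0.05},
    {"dx": 0, "dy": 0, "dz": 0, "rx": 0, "ry": 0, "rz": 0, "gripper": 0.05},
    {"dx": 0, "dy": 0, "dz": -10, "rx": 0, "ry": 0, "rz": 0, "gripper": 0.05},
    {"dx": 0, "dy": 0, "dz": -30, "rx": 0, "ry": 0, "rz": 0, "gripper": 0.05},
    {"dx": 0, "dy": 0, "dz": -48, "rx": 0, "ry": 0, "rz": 0, "gripper": 0.05},
    {"dx": 0, "dy": 0, "dz": -48, "rx": 0, "ry": 0, "rz": 0, "gripper": 0.05},
  ],
)

```text
t: 8.5
eef_pos: [0.5339, 0.0015, 0.192]
ee_rot: [3.141, 0.006, -3.14]
force: [1.1, -0.7, 0.3]
width: 0.0832
gripper_force: 0.0
```

>>> jog_arm(
  targets=[
    {"dx": 0.5, "dy": 0.5, "dz": 0, "rx": 0, "ry": 0, "rz": 0, "gripper": 0.4},
    {"dx": 0.5, "dy": 0.5, "dz": 0, "rx": 0, "ry": 0, "rz": 0, "gripper": 0.4},
    {"dx": 0.5, "dy": 0.5, "dz": 0, "rx": 0, "ry": 0, "rz": 0, "gripper": 0.4},
    {"dx": 0.5, "dy": 0.5, "dz": 0, "rx": 0, "ry": 0, "rz": 0, "gripper": 0.4},
    {"dx": 0.5, "dy": 0.5, "dz": 0, "rx": 0, "ry": 0, "rz": 0, "gripper": 0.4},
    {"dx": 0.5, "dy": 0.5, "dz": 2, "rx": 0, "ry": 0, "rz": 0, "gripper": 0.4},
    {"dx": 0.5, "dy": 0.5, "dz": 6, "rx": 0, "ry": 0, "rz": 0, "gripper": 0.4},
    {"dx": 0.5, "dy": 0.5, "dz": 10, "rx": 0, "ry": 0, "rz": 0, "gripper": 0.4},
  ],
)

```text
t: 9.17
eef_pos: [0.5313, 0.0017, 0.177]
ee_rot: [-3.142, -0.0, -3.141]
force: [0.2, -0.2, -0.3]
width: 0.0527
gripper_force: 0.0
```

Run:
```python
from h import *
s=arm.get_state(); print(s["eef_pos"],s["force"],s["width"])
f,W=grab("scene"); e=[.5305,.003]
fw,Ww=grab("wrist"); cv2.imwrite("pics/p1.png",np.hstack([cv2.resize(f["frame"][110:230,190:320],(325,300)),cv2.resize(fw["frame"],(400,300))])[...,::-1])
```

```text
[0.53129307 0.00169452 0.17704674] [ 0.23582924 -0.23608275 -0.26828139] 0.052732159022132276
```

View pics/p1.png

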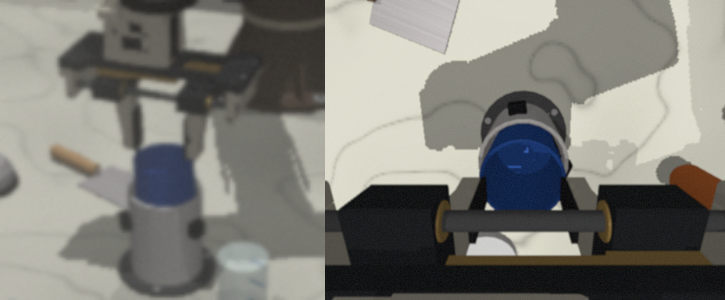

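The blue beaker stands halfway down the canister at crop (165,175), with the finger tips (130,130) and (198,130) just above its rim on both sides. Next is the rim push.

>>> jog_arm(
  targets=[
    {"dx": 0, "dy": 0, "dz": 4, "rx": 0, "ry": 0, "rz": 0, "gripper": 0.4},
    {"dx": 0, "dy": 0, "dz": 8, "rx": 0, "ry": 0, "rz": 0, "gripper": 0.4},
    {"dx": 0, "dy": 0, "dz": 12, "rx": 0, "ry": 0, "rz": 0, "gripper": 0.4},
    {"dx": 0, "dy": 0, "dz": 16, "rx": 0, "ry": 0, "rz": 0, "gripper": 0.4},
    {"dx": 0, "dy": 0, "dz": 20, "rx": 0, "ry": 0, "rz": 0, "gripper": 0.4},
    {"dx": 0, "dy": 0, "dz": 24, "rx": 0, "ry": 0, "rz": 0, "gripper": 0.4},
    {"dx": 0, "dy": 0, "dz": 28, "rx": 0, "ry": 0, "rz": 0, "gripper": 0.4},
    {"dx": 0, "dy": 0, "dz": 32, "rx": 0, "ry": 0, "rz": 0, "gripper": 0.4},
  ],
)

```text
t: 9.93
eef_pos: [0.5315, 0.0018, 0.1453]
ee_rot: [3.142, 0.0, -3.141]
force: [1.7, 1.1, 4.1]
width: 0.0527
gripper_force: 1.8
```

>>> jog_arm(
  targets=[
    {"dx": 0, "dy": 0, "dz": 1, "rx": 0, "ry": 0, "rz": 0, "gripper": 0.4},
    {"dx": 0, "dy": 0, "dz": 2, "rx": 0, "ry": 0, "rz": 0, "gripper": 0.4},
    {"dx": 0, "dy": 0, "dz": 3, "rx": 0, "ry": 0, "rz": 0, "gripper": 0.4},
    {"dx": 0, "dy": 0, "dz": 4, "rx": 0, "ry": 0, "rz": 0, "gripper": 0.4},
    {"dx": 0, "dy": 0, "dz": 5, "rx": 0, "ry": 0, "rz": 0, "gripper": 0.4},
    {"dx": 0, "dy": 0, "dz": 6, "rx": 0, "ry": 0, "rz": 0, "gripper": 0.4},
    {"dx": 0, "dy": 0, "dz": 7, "rx": 0, "ry": 0, "rz": 0, "gripper": 0.4},
    {"dx": 0, "dy": 0, "dz": 8, "rx": 0, "ry": 0, "rz": 0, "gripper": 0.4},
  ],
)

```text
t: 10.6
eef_pos: [0.5314, 0.0017, 0.1375]
ee_rot: [3.142, 0.0, -3.141]
force: [1.2, 0.8, 4.5]
width: 0.0525
gripper_force: 1.5
```

Force is steady at about 4.5 N with around 2.5 mm left. I'll keep pushing until the floor stops it.

>>> jog_arm(
  targets=[
    {"dx": 0, "dy": 0, "dz": 0.5, "rx": 0, "ry": 0, "rz": 0, "gripper": 0.4},
    {"dx": 0, "dy": 0, "dz": 1, "rx": 0, "ry": 0, "rz": 0, "gripper": 0.4},
    {"dx": 0, "dy": 0, "dz": 1.5, "rx": 0, "ry": 0, "rz": 0, "gripper": 0.4},
    {"dx": 0, "dy": 0, "dz": 2, "rx": 0, "ry": 0, "rz": 0, "gripper": 0.4},
    {"dx": 0, "dy": 0, "dz": 2.5, "rx": 0, "ry": 0, "rz": 0, "gripper": 0.4},
    {"dx": 0, "dy": 0, "dz": 3, "rx": 0, "ry": 0, "rz": 0, "gripper": 0.4},
    {"dx": 0, "dy": 0, "dz": 3, "rx": 0, "ry": 0, "rz": 0, "gripper": 0.4},
    {"dx": 0, "dy": 0, "dz": 3, "rx": 0, "ry": 0, "rz": 0, "gripper": 0.4},
  ],
)

```text
t: 11.27
eef_pos: [0.5328, 0.002, 0.1357]
ee_rot: [3.141, 0.003, -3.14]
force: [2.3, -0.1, 7.3]
width: 0.0525
gripper_force: 3.7
```

>>> jog_arm(
  targets=[
    {"dx": 0, "dy": 0, "dz": 0.5, "rx": 0, "ry": 0, "rz": 0, "gripper": 0.4},
    {"dx": 0, "dy": 0, "dz": 1, "rx": 0, "ry": 0, "rz": 0, "gripper": 0.4},
    {"dx": 0, "dy": 0, "dz": 1.5, "rx": 0, "ry": 0, "rz": 0, "gripper": 0.4},
    {"dx": 0, "dy": 0, "dz": 2, "rx": 0, "ry": 0, "rz": 0, "gripper": 0.4},
    {"dx": 0, "dy": 0, "dz": 2, "rx": 0, "ry": 0, "rz": 0, "gripper": 0.4},
    {"dx": 0, "dy": 0, "dz": 2, "rx": 0, "ry": 0, "rz": 0, "gripper": 0.4},
    {"dx": 0, "dy": 0, "dz": 2, "rx": 0, "ry": 0, "rz": 0, "gripper": 0.4},
    {"dx": 0, "dy": 0, "dz": 2, "rx": 0, "ry": 0, "rz": 0, "gripper": 0.4},
  ],
)

```text
t: 11.93
eef_pos: [0.5341, 0.002, 0.135]
ee_rot: [3.141, 0.006, -3.14]
force: [2.8, -0.8, 14.7]
width: 0.0526
gripper_force: 7.1
```

>>> jog_arm(
  targets=[
    {"dx": 0, "dy": 0, "dz": -15, "rx": 0, "ry": 0, "rz": 0, "gripper": 0.4},
    {"dx": 0, "dy": 0, "dz": -45, "rx": 0, "ry": 0, "rz": 0, "gripper": 0.3},
    {"dx": 4, "dy": 20, "dz": -75, "rx": 0, "ry": 0, "rz": 0, "gripper": 0},
    {"dx": 12, "dy": 58, "dz": -80, "rx": 0, "ry": 0, "rz": 0, "gripper": 0},
    {"dx": 20, "dy": 97, "dz": -80, "rx": 0, "ry": 0, "rz": 0, "gripper": 0},
    {"dx": 28, "dy": 136, "dz": -80, "rx": 0, "ry": 0, "rz": 0, "gripper": 0},
    {"dx": 36, "dy": 175, "dz": -80, "rx": 0, "ry": 0, "rz": 0, "gripper": 0},
    {"dx": 44, "dy": 214, "dz": -80, "rx": 0, "ry": 0, "rz": 0, "gripper": 0},
  ],
)

```text
t: 12.6
eef_pos: [0.4857, 0.2168, 0.2121]
ee_rot: [-3.141, -0.001, -3.141]
force: [1.3, -0.2, -1.2]
width: 0.0865
gripper_force: 0.0
```

>>> jog_arm(
  targets=[
    {"dx": 8, "dy": 38, "dz": 0, "rx": 0, "ry": 0, "rz": 0, "gripper": 0},
    {"dx": 16, "dy": 76, "dz": 0, "rx": 0, "ry": 0, "rz": 0, "gripper": 0},
    {"dx": 23, "dy": 112, "dz": 0, "rx": 0, "ry": 0, "rz": 0, "gripper": 0},
    {"dx": 28, "dy": 137, "dz": 0, "rx": 0, "ry": 0, "rz": 0, "gripper": 0},
    {"dx": 30, "dy": 147, "dz": 0, "rx": 0, "ry": 0, "rz": 0, "gripper": 0},
    {"dx": 30, "dy": 148, "dz": 0, "rx": 0, "ry": 0, "rz": 0, "gripper": 0},
    {"dx": 30, "dy": 148, "dz": 0, "rx": 0, "ry": 0, "rz": 0, "gripper": 0},
    {"dx": 30, "dy": 148, "dz": 0, "rx": 0, "ry": 0, "rz": 0, "gripper": 0},
  ],
)

```text
t: 13.27
eef_pos: [0.4569, 0.3624, 0.2121]
ee_rot: [-3.141, -0.001, -3.141]
force: [0.4, 0.3, -0.5]
width: 0.0877
gripper_force: 0.0
```

```bash
cat >> h.py <<'E'
def wrim(n,col,x0,h,R,r=.05,tol=.005):
    f,W=grab(n); H=cv2.cvtColor(f["frame"],cv2.COLOR_RGB2HSV); lo,hi=HUE[col]
    m=(H[...,0]>=lo)&(H[...,0]<=hi)&(H[...,1]>90)&(abs(W[...,2]-h)<tol)&(np.hypot(W[...,0]-x0[0],W[...,1]-x0[1])<r)
    P=W[m]
    if len(P)<15: return n,len(P)
    return n,len(P),np.round(circ(P[:,:2]),4),np.round(least_squares(lambda x:np.hypot(*(P[:,:2]-x).T)-R,x0,loss="soft_l1",f_scale=.002).x,4),np.percentile(P[:,2],[5,50,98])
E
python3 - <<'E'
from h import *
s=arm.get_state(); print(s["eef_pos"],s["force"],s["width"])
for n in("top","scene"): print(wrim(n,"blue",[.53,.002],.113,.0315,tol=.008))
print(wrim("wrist","green",[.458,.364],.105,.026))
E
```

```text
[0.45690031 0.36243008 0.21209094] [ 0.44429336  0.33461528 -0.50800759] 0.08765051512107941
('top', 107, array([0.5294, 0.0012, 0.0312]), array([0.5294, 0.0012]), array([0.10997036, 0.11319361, 0.11608897]))
('scene', 44, array([0.5318, 0.0018, 0.0308]), array([0.531 , 0.0015]), array([0.10978245, 0.11230018, 0.11499927]))
('wrist', 735, array([0.4571, 0.364 , 0.0255]), array([0.4571, 0.364 ]), array([0.1007491 , 0.10536696, 0.10710169]))
```

>>> jog_arm(
  targets=[
    {"dx": 0, "dy": 1.5, "dz": 20, "rx": 0, "ry": 0, "rz": 0, "gripper": 0},
    {"dx": 0, "dy": 1.5, "dz": 45, "rx": 0, "ry": 0, "rz": 0, "gripper": 0},
    {"dx": 0, "dy": 1.5, "dz": 70, "rx": 0, "ry": 0, "rz": 0, "gripper": 0},
    {"dx": 0, "dy": 1.5, "dz": 90, "rx": 0, "ry": 0, "rz": 0, "gripper": 0},
    {"dx": 0, "dy": 1.5, "dz": 102, "rx": 0, "ry": 0, "rz": 0, "gripper": 0},
    {"dx": 0, "dy": 1.5, "dz": 102, "rx": 0, "ry": 0, "rz": 0, "gripper": 0.2},
    {"dx": 0, "dy": 1.5, "dz": 102, "rx": 0, "ry": 0, "rz": 0, "gripper": 0.6},
    {"dx": 0, "dy": 1.5, "dz": 102, "rx": 0, "ry": 0, "rz": 0, "gripper": 0.6},
  ],
  force=25,
)

```text
t: 14.08
eef_pos: [0.4577, 0.3652, 0.1117]
ee_rot: [3.141, 0.001, -3.141]
force: [-0.3, -0.3, -0.1]
width: 0.0731
gripper_force: 0.0
```

>>> jog_arm(
  targets=[
    {"dx": 0, "dy": 0, "dz": 0, "rx": 0, "ry": 0, "rz": 0, "gripper": 0.6},
    {"dx": 0, "dy": 0, "dz": 0, "rx": 0, "ry": 0, "rz": 0, "gripper": 0.6},
    {"dx": 0, "dy": 0, "dz": 0, "rx": 0, "ry": 0, "rz": 0, "gripper": 0.6},
    {"dx": 0, "dy": 0, "dz": 0, "rx": 0, "ry": 0, "rz": 0, "gripper": 0.6},
    {"dx": 0, "dy": 0, "dz": -10, "rx": 0, "ry": 0, "rz": 0, "gripper": 0.6},
    {"dx": 0, "dy": 0, "dz": -40, "rx": 0, "ry": 0, "rz": 0, "gripper": 0.6},
    {"dx": 0, "dy": 0, "dz": -80, "rx": 0, "ry": 0, "rz": 0, "gripper": 0.6},
    {"dx": 0, "dy": 0, "dz": -120, "rx": 0, "ry": 0, "rz": 0, "gripper": 0.6},
  ],
)

```text
t: 14.75
eef_pos: [0.4564, 0.3645, 0.2317]
ee_rot: [-3.14, -0.002, -3.141]
force: [1.1, 0.8, -1.8]
width: 0.0546
gripper_force: 25.0
```

>>> jog_arm(
  targets=[
    {"dx": -2, "dy": -10, "dz": -20, "rx": 0, "ry": 0, "rz": 0, "gripper": 0.6},
    {"dx": -8, "dy": -40, "dz": -25, "rx": 0, "ry": 0, "rz": 0, "gripper": 0.6},
    {"dx": -15, "dy": -76, "dz": -25, "rx": 0, "ry": 0, "rz": 0, "gripper": 0.6},
    {"dx": -22, "dy": -112, "dz": -25, "rx": 0, "ry": 0, "rz": 0, "gripper": 0.6},
    {"dx": -29, "dy": -148, "dz": -25, "rx": 0, "ry": 0, "rz": 0, "gripper": 0.6},
    {"dx": -37, "dy": -184, "dz": -25, "rx": 0, "ry": 0, "rz": 0, "gripper": 0.6},
    {"dx": -44, "dy": -220, "dz": -25, "rx": 0, "ry": 0, "rz": 0, "gripper": 0.6},
    {"dx": -51, "dy": -256, "dz": -25, "rx": 0, "ry": 0, "rz": 0, "gripper": 0.6},
  ],
)

```text
t: 15.42
eef_pos: [0.508, 0.1076, 0.2563]
ee_rot: [3.141, 0.0, -3.14]
force: [1.1, 0.5, -1.4]
width: 0.0549
gripper_force: 25.0
```

>>> jog_arm(
  targets=[
    {"dx": -7, "dy": -35, "dz": 0, "rx": 0, "ry": 0, "rz": 0, "gripper": 0.6},
    {"dx": -13, "dy": -65, "dz": 0, "rx": 0, "ry": 0, "rz": 0, "gripper": 0.6},
    {"dx": -18, "dy": -90, "dz": 0, "rx": 0, "ry": 0, "rz": 0, "gripper": 0.6},
    {"dx": -21, "dy": -103, "dz": 0, "rx": 0, "ry": 0, "rz": 0, "gripper": 0.6},
    {"dx": -22, "dy": -107, "dz": 0, "rx": 0, "ry": 0, "rz": 0, "gripper": 0.6},
    {"dx": -22, "dy": -107, "dz": 0, "rx": 0, "ry": 0, "rz": 0, "gripper": 0.6},
    {"dx": -22, "dy": -107, "dz": 0, "rx": 0, "ry": 0, "rz": 0, "gripper": 0.6},
    {"dx": -22, "dy": -107, "dz": 0, "rx": 0, "ry": 0, "rz": 0, "gripper": 0.6},
  ],
)

```text
t: 16.08
eef_pos: [0.5302, 0.003, 0.2557]
ee_rot: [3.141, 0.0, -3.14]
force: [-0.1, -0.8, -1.6]
width: 0.0552
gripper_force: 25.0
```

Run:
```python
from h import *
s=arm.get_state(); e=s["eef_pos"]; print(e,s["ee_rot"],s["force"],s["width"])
print(wrim("wrist","green",e[:2],e[2]-.0055,.026))
f,W=grab("scene"); print(cyl(f,W,"green",.0275,e[:2],(e[2]-.09,e[2]-.04)),wrim("scene","green",e[:2],e[2]-.006,.026), wrim("scene","blue",[.531,.0015],.113,.0315))
```

```text
[0.53020175 0.00297478 0.25571909] [ 3.14132346e+00  1.20571252e-04 -3.14017612e+00] [-0.11819075 -0.76326474 -1.56007079] 0.05516898600723826
('wrist', 1472, array([0.5299, 0.0035, 0.0258]), array([0.5301, 0.0035]), array([0.24605109, 0.24991327, 0.25156088]))
(0, array([0.5302, 0.003 , 0.    , 0.    ]), nan) ('scene', 0) ('scene', 45, array([0.532 , 0.0018, 0.0309]), array([0.5314, 0.0016]), array([0.10859395, 0.11206865, 0.11576106]))
  return _methods._mean(a, axis=axis, dtype=dtype,
  ret = ret.dtype.type(ret / rcount)
```

Run:
```python
from h import *
e=arm.get_state()["eef_pos"]
f,W=grab("scene"); H=cv2.cvtColor(f["frame"],cv2.COLOR_RGB2HSV)
m=(np.hypot(W[...,0]-e[0],W[...,1]-e[1])<.045)&(abs(W[...,2]-.19)<.03)
print(m.sum(),np.percentile(H[m],[10,50,90],axis=0) if m.any() else 0)
HUE["green"]=(40,100)
P=W[m]; zm=.19
s=least_squares(lambda p:np.hypot(*(P[:,:2]-p[:2]-np.outer(P[:,2]-zm,p[2:])).T)-.0275,[.53,.002,0,0],loss="soft_l1",f_scale=.001); print(s.x)
print(wrim("wrist","blue",[.53,.002],.113,.0315))
```

```text
433 [[58.  48.2 79. ]
 [62.  72.  84. ]
 [64.  78.  89. ]]
[ 0.53091804  0.00311234 -0.0076322   0.00773445]
('wrist', 426, array([0.5292, 0.0008, 0.0311]), array([0.5297, 0.0008]), array([0.11030267, 0.11393185, 0.11569392]))
```

>>> jog_arm(
  targets=[
    {"dx": 0, "dy": -2, "dz": 0, "rx": 0, "ry": 0, "rz": 0, "gripper": 0.6},
    {"dx": 0, "dy": -2, "dz": 6, "rx": 0, "ry": 0, "rz": 0, "gripper": 0.6},
    {"dx": 0, "dy": -2, "dz": 14, "rx": 0, "ry": 0, "rz": 0, "gripper": 0.6},
    {"dx": 0, "dy": -2, "dz": 22, "rx": 0, "ry": 0, "rz": 0, "gripper": 0.6},
    {"dx": 0, "dy": -2, "dz": 28, "rx": 0, "ry": 0, "rz": 0, "gripper": 0.6},
    {"dx": 0, "dy": -2, "dz": 32, "rx": 0, "ry": 0, "rz": 0, "gripper": 0.6},
    {"dx": 0, "dy": -2, "dz": 35, "rx": 0, "ry": 0, "rz": 0, "gripper": 0.6},
    {"dx": 0, "dy": -2, "dz": 38, "rx": 0, "ry": 0, "rz": 0, "gripper": 0.6},
  ],
)

```text
t: 17.05
eef_pos: [0.5303, 0.0002, 0.2171]
ee_rot: [-3.141, -0.0, -3.141]
force: [-0.6, -0.5, -0.4]
width: 0.0547
gripper_force: 25.0
```

>>> jog_arm(
  targets=[
    {"dx": 0, "dy": 0, "dz": 3, "rx": 0, "ry": 0, "rz": 0, "gripper": 0.6},
    {"dx": 0, "dy": 0, "dz": 8, "rx": 0, "ry": 0, "rz": 0, "gripper": 0.6},
    {"dx": 0, "dy": 0, "dz": 14, "rx": 0, "ry": 0, "rz": 0, "gripper": 0.6},
    {"dx": 0, "dy": 0, "dz": 22, "rx": 0, "ry": 0, "rz": 0, "gripper": 0.6},
    {"dx": 0, "dy": 0, "dz": 30, "rx": 0, "ry": 0, "rz": 0, "gripper": 0.6},
    {"dx": 0, "dy": 0, "dz": 38, "rx": 0, "ry": 0, "rz": 0, "gripper": 0.6},
    {"dx": 0, "dy": 0, "dz": 46, "rx": 0, "ry": 0, "rz": 0, "gripper": 0.6},
    {"dx": 0, "dy": 0, "dz": 52, "rx": 0, "ry": 0, "rz": 0, "gripper": 0.6},
  ],
)

```text
t: 17.72
eef_pos: [0.53, 0.0001, 0.1643]
ee_rot: [-3.141, -0.001, -3.141]
force: [0.1, 0.4, -0.7]
width: 0.0548
gripper_force: 25.0
```

>>> jog_arm(
  targets=[
    {"dx": 0, "dy": 0, "dz": 3, "rx": 0, "ry": 0, "rz": 0, "gripper": 0.6},
    {"dx": 0, "dy": 0, "dz": 6, "rx": 0, "ry": 0, "rz": 0, "gripper": 0.6},
    {"dx": 0, "dy": 0, "dz": 9, "rx": 0, "ry": 0, "rz": 0, "gripper": 0.6},
    {"dx": 0, "dy": 0, "dz": 12, "rx": 0, "ry": 0, "rz": 0, "gripper": 0.6},
    {"dx": 0, "dy": 0, "dz": 15, "rx": 0, "ry": 0, "rz": 0, "gripper": 0.6},
    {"dx": 0, "dy": 0, "dz": 18, "rx": 0, "ry": 0, "rz": 0, "gripper": 0.6},
    {"dx": 0, "dy": 0, "dz": 20, "rx": 0, "ry": 0, "rz": 0, "gripper": 0.6},
    {"dx": 0, "dy": 0, "dz": 22, "rx": 0, "ry": 0, "rz": 0, "gripper": 0.6},
  ],
)

```text
t: 18.38
eef_pos: [0.5304, 0.0002, 0.1434]
ee_rot: [3.142, 0.0, -3.141]
force: [0.2, 0.1, -0.7]
width: 0.0547
gripper_force: 25.0
```

>>> jog_arm(
  targets=[
    {"dx": 0, "dy": 0, "dz": 0.5, "rx": 0, "ry": 0, "rz": 0, "gripper": 0.6},
    {"dx": 0, "dy": 0, "dz": 1, "rx": 0, "ry": 0, "rz": 0, "gripper": 0.6},
    {"dx": 0, "dy": 0, "dz": 1.5, "rx": 0, "ry": 0, "rz": 0, "gripper": 0.6},
    {"dx": 0, "dy": 0, "dz": 2, "rx": 0, "ry": 0, "rz": 0, "gripper": 0.6},
    {"dx": 0, "dy": 0, "dz": 2.5, "rx": 0, "ry": 0, "rz": 0, "gripper": 0.6},
    {"dx": 0, "dy": 0, "dz": 3, "rx": 0, "ry": 0, "rz": 0, "gripper": 0.6},
    {"dx": 0, "dy": 0, "dz": 3.5, "rx": 0, "ry": 0, "rz": 0, "gripper": 0.6},
    {"dx": 0, "dy": 0, "dz": 3.5, "rx": 0, "ry": 0, "rz": 0, "gripper": 0.6},
  ],
)

```text
t: 19.05
eef_pos: [0.5314, 0.0001, 0.1415]
ee_rot: [-3.141, 0.002, -3.14]
force: [-0.6, -1.3, 9.5]
width: 0.0549
gripper_force: 25.0
```

>>> jog_arm(
  targets=[
    {"dx": 0, "dy": 0, "dz": -1, "rx": 0, "ry": 0, "rz": 0, "gripper": 0.1},
    {"dx": 0, "dy": 0, "dz": -1, "rx": 0, "ry": 0, "rz": 0, "gripper": 0.1},
    {"dx": 0, "dy": 0, "dz": -1, "rx": 0, "ry": 0, "rz": 0, "gripper": 0.1},
    {"dx": 0, "dy": 0, "dz": -1, "rx": 0, "ry": 0, "rz": 0, "gripper": 0.1},
    {"dx": 0, "dy": 0, "dz": -10, "rx": 0, "ry": 0, "rz": 0, "gripper": 0.1},
    {"dx": 0, "dy": 0, "dz": -30, "rx": 0, "ry": 0, "rz": 0, "gripper": 0.1},
    {"dx": 0, "dy": 0, "dz": -60, "rx": 0, "ry": 0, "rz": 0, "gripper": 0.1},
    {"dx": -3, "dy": 10, "dz": -75, "rx": 0, "ry": 0, "rz": 0, "gripper": 0.1},
  ],
)

```text
t: 19.72
eef_pos: [0.5338, 0.0095, 0.2184]
ee_rot: [-3.141, 0.002, -3.141]
force: [0.7, 0.4, -0.4]
width: 0.079
gripper_force: 0.0
```

>>> jog_arm(
  targets=[
    {"dx": -10, "dy": 36, "dz": 0, "rx": 0, "ry": 0, "rz": 0, "gripper": 0.1},
    {"dx": -20, "dy": 74, "dz": 0, "rx": 0, "ry": 0, "rz": 0, "gripper": 0.1},
    {"dx": -30, "dy": 112, "dz": 0, "rx": 0, "ry": 0, "rz": 0, "gripper": 0.1},
    {"dx": -40, "dy": 150, "dz": 0, "rx": 0, "ry": 0, "rz": 0, "gripper": 0.1},
    {"dx": -49, "dy": 182, "dz": 0, "rx": 0, "ry": 0, "rz": 0, "gripper": 0.1},
    {"dx": -55, "dy": 204, "dz": 0, "rx": 0, "ry": 0, "rz": 0, "gripper": 0.1},
    {"dx": -56, "dy": 212, "dz": 0, "rx": 0, "ry": 0, "rz": 0, "gripper": 0.1},
    {"dx": -56, "dy": 212, "dz": 0, "rx": 0, "ry": 0, "rz": 0, "gripper": 0.1},
  ],
)

```text
t: 20.38
eef_pos: [0.5893, 0.2242, 0.2148]
ee_rot: [-3.141, -0.0, -3.139]
force: [0.2, -1.2, 0.2]
width: 0.0786
gripper_force: 0.0
```

Run:
```python
from h import *
HUE["green"]=(40,100)
s=arm.get_state(); print(s["eef_pos"],s["force"],s["width"])
for n in("top","scene"): print(wrim(n,"green",[.53,.002],.135,.026,tol=.008))
for n in("top","scene"): print(wrim(n,"blue",[.53,.002],.113,.0315,tol=.006))
print(wrim("wrist","orange",[.589,.222],.105,.0205,r=.03))
f,W=grab("top");cv2.imwrite("pics/t3.png",cv2.resize(f["frame"][170:245,225:305],(640,600))[...,::-1])
```

```text
[0.58927123 0.22419161 0.21483392] [ 0.15376498 -1.16557218  0.16030821] 0.07860629191460418
('top', 91, array([ 5.303e-01, -3.000e-04,  2.580e-02]), array([ 5.303e-01, -3.000e-04]), array([0.1314878 , 0.13446076, 0.13857941]))
('scene', 0)
('top', 62, array([0.5317, 0.0006, 0.0315]), array([5.317e-01, 5.000e-04]), array([0.11009697, 0.11296606, 0.1158318 ]))
('scene', 29, array([0.535 , 0.0029, 0.0304]), array([0.5338, 0.0023]), array([0.10972381, 0.11204143, 0.11424634]))
('wrist', 630, array([0.5892, 0.2219, 0.0202]), array([0.5892, 0.2219]), array([0.10099624, 0.10550114, 0.10707204]))
```

>>> jog_arm(
  targets=[
    {"dx": 0, "dy": -0.5, "dz": 15, "rx": 0, "ry": 0, "rz": 0, "gripper": 0.1},
    {"dx": 0, "dy": -0.5, "dz": 40, "rx": 0, "ry": 0, "rz": 0, "gripper": 0.1},
    {"dx": 0, "dy": -0.5, "dz": 68, "rx": 0, "ry": 0, "rz": 0, "gripper": 0.1},
    {"dx": 0, "dy": -0.5, "dz": 90, "rx": 0, "ry": 0, "rz": 0, "gripper": 0.1},
    {"dx": 0, "dy": -0.5, "dz": 104, "rx": 0, "ry": 0, "rz": 0, "gripper": 0.2},
    {"dx": 0, "dy": -0.5, "dz": 104, "rx": 0, "ry": 0, "rz": 0, "gripper": 0.4},
    {"dx": 0, "dy": -0.5, "dz": 104, "rx": 0, "ry": 0, "rz": 0, "gripper": 0.7},
    {"dx": 0, "dy": -0.5, "dz": 104, "rx": 0, "ry": 0, "rz": 0, "gripper": 0.7},
  ],
  force=25,
)

```text
t: 21.35
eef_pos: [0.5899, 0.2217, 0.1125]
ee_rot: [3.141, 0.002, -3.141]
force: [0.6, 0.6, 0.5]
width: 0.0577
gripper_force: 0.0
```

>>> jog_arm(
  targets=[
    {"dx": 0, "dy": 0, "dz": 0, "rx": 0, "ry": 0, "rz": 0, "gripper": 0.7},
    {"dx": 0, "dy": 0, "dz": 0, "rx": 0, "ry": 0, "rz": 0, "gripper": 0.7},
    {"dx": 0, "dy": 0, "dz": 0, "rx": 0, "ry": 0, "rz": 0, "gripper": 0.7},
    {"dx": 0, "dy": 0, "dz": 0, "rx": 0, "ry": 0, "rz": 0, "gripper": 0.7},
    {"dx": 0, "dy": 0, "dz": 0, "rx": 0, "ry": 0, "rz": 0, "gripper": 0.7},
    {"dx": 0, "dy": 0, "dz": 0, "rx": 0, "ry": 0, "rz": 0, "gripper": 0.7},
    {"dx": 0, "dy": 0, "dz": -10, "rx": 0, "ry": 0, "rz": 0, "gripper": 0.7},
    {"dx": 0, "dy": 0, "dz": -40, "rx": 0, "ry": 0, "rz": 0, "gripper": 0.7},
  ],
)

```text
t: 22.02
eef_pos: [0.5865, 0.2204, 0.1475]
ee_rot: [-3.138, -0.007, 3.141]
force: [0.8, -0.2, -1.0]
width: 0.0433
gripper_force: 25.0
```

>>> jog_arm(
  targets=[
    {"dx": 0, "dy": 0, "dz": -35, "rx": 0, "ry": 0, "rz": 0, "gripper": 0.7},
    {"dx": 0, "dy": 0, "dz": -75, "rx": 0, "ry": 0, "rz": 0, "gripper": 0.7},
    {"dx": 3, "dy": -10, "dz": -110, "rx": 0, "ry": 0, "rz": 0, "gripper": 0.7},
    {"dx": 10, "dy": -38, "dz": -128, "rx": 0, "ry": 0, "rz": 0, "gripper": 0.7},
    {"dx": 20, "dy": -76, "dz": -128, "rx": 0, "ry": 0, "rz": 0, "gripper": 0.7},
    {"dx": 30, "dy": -114, "dz": -128, "rx": 0, "ry": 0, "rz": 0, "gripper": 0.7},
    {"dx": 40, "dy": -150, "dz": -128, "rx": 0, "ry": 0, "rz": 0, "gripper": 0.7},
    {"dx": 49, "dy": -184, "dz": -128, "rx": 0, "ry": 0, "rz": 0, "gripper": 0.7},
  ],
)

```text
t: 22.68
eef_pos: [0.539, 0.0361, 0.2798]
ee_rot: [3.141, 0.0, -3.14]
force: [0.3, -0.9, -0.6]
width: 0.0437
gripper_force: 25.0
```

>>> jog_arm(
  targets=[
    {"dx": 6, "dy": -24, "dz": 0, "rx": 0, "ry": 0, "rz": 0, "gripper": 0.7},
    {"dx": 9, "dy": -35, "dz": 0, "rx": 0, "ry": 0, "rz": 0, "gripper": 0.7},
    {"dx": 10, "dy": -38, "dz": 0, "rx": 0, "ry": 0, "rz": 0, "gripper": 0.7},
    {"dx": 10, "dy": -38, "dz": 0, "rx": 0, "ry": 0, "rz": 0, "gripper": 0.7},
    {"dx": 10, "dy": -38, "dz": 0, "rx": 0, "ry": 0, "rz": 0, "gripper": 0.7},
    {"dx": 10, "dy": -38, "dz": 0, "rx": 0, "ry": 0, "rz": 0, "gripper": 0.7},
    {"dx": 10, "dy": -38, "dz": 0, "rx": 0, "ry": 0, "rz": 0, "gripper": 0.7},
    {"dx": 10, "dy": -38, "dz": 0, "rx": 0, "ry": 0, "rz": 0, "gripper": 0.7},
  ],
)

```text
t: 23.35
eef_pos: [0.5305, 0.0005, 0.2788]
ee_rot: [-3.141, -0.0, -3.14]
force: [0.4, -0.1, -1.2]
width: 0.0438
gripper_force: 25.0
```

Run:
```python
from h import *
HUE["green"]=(40,100)
s=arm.get_state(); e=s["eef_pos"]; print(e,s["ee_rot"],s["force"],s["width"])
print(wrim("wrist","orange",e[:2],e[2]-.006,.0205,r=.03))
print(wrim("wrist","green",[.53,0],.135,.026))
f,W=grab("scene"); print(cyl(f,W,"orange",.022,e[:2],(e[2]-.095,e[2]-.04)))
HUE["green"]=(50,70); print(wrim("scene","green",[.532,0],.135,.026,tol=.008))
```

```text
[5.30546540e-01 5.24713764e-04 2.78834281e-01] [-3.14141325e+00 -4.76013343e-04 -3.13964554e+00] [ 0.36684039 -0.06766896 -1.17081709] 0.043754723791013105
('wrist', 1157, array([0.5299, 0.001 , 0.0203]), array([0.5301, 0.001 ]), array([0.26848133, 0.27186003, 0.27374795]))
('wrist', 361, array([ 0.5302, -0.0009,  0.0257]), array([ 0.5306, -0.0009]), array([0.13223429, 0.13569504, 0.13732313]))
(295, array([ 0.5304,  0.0011,  0.0067, -0.002 ]), 0.0008)
('scene', 0)
```

>>> jog_arm(
  targets=[
    {"dx": -0.5, "dy": -1.5, "dz": 0, "rx": 0, "ry": 0, "rz": 0, "gripper": 0.7},
    {"dx": -0.5, "dy": -1.5, "dz": 7, "rx": 0, "ry": 0, "rz": 0, "gripper": 0.7},
    {"dx": -0.5, "dy": -1.5, "dz": 15, "rx": 0, "ry": 0, "rz": 0, "gripper": 0.7},
    {"dx": -0.5, "dy": -1.5, "dz": 22, "rx": 0, "ry": 0, "rz": 0, "gripper": 0.7},
    {"dx": -0.5, "dy": -1.5, "dz": 28, "rx": 0, "ry": 0, "rz": 0, "gripper": 0.7},
    {"dx": -0.5, "dy": -1.5, "dz": 33, "rx": 0, "ry": 0, "rz": 0, "gripper": 0.7},
    {"dx": -0.5, "dy": -1.5, "dz": 37, "rx": 0, "ry": 0, "rz": 0, "gripper": 0.7},
    {"dx": -0.5, "dy": -1.5, "dz": 40, "rx": 0, "ry": 0, "rz": 0, "gripper": 0.7},
  ],
)

```text
t: 24.22
eef_pos: [0.5307, -0.0018, 0.2384]
ee_rot: [-3.141, -0.001, -3.141]
force: [0.1, -1.1, -1.1]
width: 0.0437
gripper_force: 25.0
```

>>> jog_arm(
  targets=[
    {"dx": 0, "dy": 0, "dz": 3, "rx": 0, "ry": 0, "rz": 0, "gripper": 0.7},
    {"dx": 0, "dy": 0, "dz": 6, "rx": 0, "ry": 0, "rz": 0, "gripper": 0.7},
    {"dx": 0, "dy": 0, "dz": 10, "rx": 0, "ry": 0, "rz": 0, "gripper": 0.7},
    {"dx": 0, "dy": 0, "dz": 15, "rx": 0, "ry": 0, "rz": 0, "gripper": 0.7},
    {"dx": 0, "dy": 0, "dz": 20, "rx": 0, "ry": 0, "rz": 0, "gripper": 0.7},
    {"dx": 0, "dy": 0, "dz": 25, "rx": 0, "ry": 0, "rz": 0, "gripper": 0.7},
    {"dx": 0, "dy": 0, "dz": 30, "rx": 0, "ry": 0, "rz": 0, "gripper": 0.7},
    {"dx": 0, "dy": 0, "dz": 35, "rx": 0, "ry": 0, "rz": 0, "gripper": 0.7},
  ],
)

```text
t: 24.88
eef_pos: [0.5308, -0.0018, 0.2035]
ee_rot: [-3.142, -0.0, -3.141]
force: [-0.9, -0.3, -1.1]
width: 0.0431
gripper_force: 25.0
```

Free going so far; about 40 mm left.

>>> jog_arm(
  targets=[
    {"dx": 0, "dy": 0, "dz": 5, "rx": 0, "ry": 0, "rz": 0, "gripper": 0.7},
    {"dx": 0, "dy": 0, "dz": 11, "rx": 0, "ry": 0, "rz": 0, "gripper": 0.7},
    {"dx": 0, "dy": 0, "dz": 17, "rx": 0, "ry": 0, "rz": 0, "gripper": 0.7},
    {"dx": 0, "dy": 0, "dz": 23, "rx": 0, "ry": 0, "rz": 0, "gripper": 0.7},
    {"dx": 0, "dy": 0, "dz": 28, "rx": 0, "ry": 0, "rz": 0, "gripper": 0.7},
    {"dx": 0, "dy": 0, "dz": 32, "rx": 0, "ry": 0, "rz": 0, "gripper": 0.7},
    {"dx": 0, "dy": 0, "dz": 34, "rx": 0, "ry": 0, "rz": 0, "gripper": 0.7},
    {"dx": 0, "dy": 0, "dz": 36, "rx": 0, "ry": 0, "rz": 0, "gripper": 0.7},
  ],
)

```text
t: 25.55
eef_pos: [0.5309, -0.0018, 0.1678]
ee_rot: [-3.141, -0.0, -3.141]
force: [-0.1, 0.3, -0.9]
width: 0.0435
gripper_force: 25.0
```

>>> jog_arm(
  targets=[
    {"dx": 0, "dy": 0, "dz": 0.5, "rx": 0, "ry": 0, "rz": 0, "gripper": 0.7},
    {"dx": 0, "dy": 0, "dz": 1, "rx": 0, "ry": 0, "rz": 0, "gripper": 0.7},
    {"dx": 0, "dy": 0, "dz": 1.5, "rx": 0, "ry": 0, "rz": 0, "gripper": 0.7},
    {"dx": 0, "dy": 0, "dz": 2, "rx": 0, "ry": 0, "rz": 0, "gripper": 0.7},
    {"dx": 0, "dy": 0, "dz": 2.5, "rx": 0, "ry": 0, "rz": 0, "gripper": 0.7},
    {"dx": 0, "dy": 0, "dz": 3, "rx": 0, "ry": 0, "rz": 0, "gripper": 0.7},
    {"dx": 0, "dy": 0, "dz": 3, "rx": 0, "ry": 0, "rz": 0, "gripper": 0.7},
    {"dx": 0, "dy": 0, "dz": 3, "rx": 0, "ry": 0, "rz": 0, "gripper": 0.7},
  ],
)

```text
t: 26.22
eef_pos: [0.5308, -0.0018, 0.1651]
ee_rot: [3.142, -0.0, -3.141]
force: [0.3, 0.1, -0.6]
width: 0.0435
gripper_force: 25.0
```

>>> jog_arm(
  targets=[
    {"dx": 0, "dy": 0, "dz": 0.5, "rx": 0, "ry": 0, "rz": 0, "gripper": 0.7},
    {"dx": 0, "dy": 0, "dz": 1, "rx": 0, "ry": 0, "rz": 0, "gripper": 0.7},
    {"dx": 0, "dy": 0, "dz": 1.5, "rx": 0, "ry": 0, "rz": 0, "gripper": 0.7},
    {"dx": 0, "dy": 0, "dz": 2, "rx": 0, "ry": 0, "rz": 0, "gripper": 0.7},
    {"dx": 0, "dy": 0, "dz": 2.5, "rx": 0, "ry": 0, "rz": 0, "gripper": 0.7},
    {"dx": 0, "dy": 0, "dz": 2.5, "rx": 0, "ry": 0, "rz": 0, "gripper": 0.7},
    {"dx": 0, "dy": 0, "dz": 2.5, "rx": 0, "ry": 0, "rz": 0, "gripper": 0.7},
    {"dx": 0, "dy": 0, "dz": 2.5, "rx": 0, "ry": 0, "rz": 0, "gripper": 0.7},
  ],
)

```text
t: 26.88
eef_pos: [0.5321, -0.0018, 0.1645]
ee_rot: [-3.141, 0.003, -3.14]
force: [-1.6, -0.7, 12.0]
width: 0.0436
gripper_force: 25.0
```

>>> jog_arm(
  targets=[
    {"dx": 0, "dy": 0, "dz": -1, "rx": 0, "ry": 0, "rz": 0, "gripper": 0.3},
    {"dx": 0, "dy": 0, "dz": -1, "rx": 0, "ry": 0, "rz": 0, "gripper": 0.3},
    {"dx": 0, "dy": 0, "dz": -1, "rx": 0, "ry": 0, "rz": 0, "gripper": 0.3},
    {"dx": 0, "dy": 0, "dz": -1, "rx": 0, "ry": 0, "rz": 0, "gripper": 0.3},
    {"dx": 0, "dy": 0, "dz": -10, "rx": 0, "ry": 0, "rz": 0, "gripper": 0.3},
    {"dx": 0, "dy": 0, "dz": -30, "rx": 0, "ry": 0, "rz": 0, "gripper": 0.3},
    {"dx": 0, "dy": 0, "dz": -55, "rx": 0, "ry": 0, "rz": 0, "gripper": 0.3},
    {"dx": 3, "dy": -10, "dz": -60, "rx": 0, "ry": 0, "rz": 0, "gripper": 0.3},
  ],
)

```text
t: 27.55
eef_pos: [0.5302, -0.0109, 0.2268]
ee_rot: [3.141, 0.005, -3.139]
force: [0.8, 0.9, 0.5]
width: 0.0611
gripper_force: 0.0
```

>>> jog_arm(
  targets=[
    {"dx": 12, "dy": -36, "dz": 0, "rx": 0, "ry": 0, "rz": 0, "gripper": 0.95},
    {"dx": 24, "dy": -72, "dz": 0, "rx": 0, "ry": 0, "rz": 0, "gripper": 0.95},
    {"dx": 36, "dy": -108, "dz": 0, "rx": 0, "ry": 0, "rz": 0, "gripper": 0.95},
    {"dx": 48, "dy": -144, "dz": 0, "rx": 0, "ry": 0, "rz": 0, "gripper": 0.95},
    {"dx": 60, "dy": -180, "dz": 0, "rx": 0, "ry": 0, "rz": 0, "gripper": 0.95},
    {"dx": 71, "dy": -214, "dz": 0, "rx": 0, "ry": 0, "rz": 0, "gripper": 0.95},
    {"dx": 81, "dy": -244, "dz": 0, "rx": 0, "ry": 0, "rz": 0, "gripper": 0.95},
    {"dx": 88, "dy": -264, "dz": 0, "rx": 0, "ry": 0, "rz": 0, "gripper": 0.95},
  ],
)

```text
t: 28.22
eef_pos: [0.4388, -0.2782, 0.223]
ee_rot: [-3.141, 0.0, 3.141]
force: [0.8, 0.6, -0.4]
width: 0.0136
gripper_force: 0.0
```

>>> jog_arm(
  targets=[
    {"dx": 3, "dy": -8, "dz": 10, "rx": 0, "ry": 0, "rz": 0, "gripper": 0.95},
    {"dx": 4, "dy": -11, "dz": 30, "rx": 0, "ry": 0, "rz": 0, "gripper": 0.95},
    {"dx": 4, "dy": -11, "dz": 55, "rx": 0, "ry": 0, "rz": 0, "gripper": 0.95},
    {"dx": 4, "dy": -11, "dz": 75, "rx": 0, "ry": 0, "rz": 0, "gripper": 0.95},
    {"dx": 4, "dy": -11, "dz": 85, "rx": 0, "ry": 0, "rz": 0, "gripper": 0.95},
    {"dx": 4, "dy": -11, "dz": 90, "rx": 0, "ry": 0, "rz": 0, "gripper": 0.95},
    {"dx": 4, "dy": -11, "dz": 90, "rx": 0, "ry": 0, "rz": 0, "gripper": 0.95},
    {"dx": 4, "dy": -11, "dz": 90, "rx": 0, "ry": 0, "rz": 0, "gripper": 0.95},
  ],
)

```text
t: 28.88
eef_pos: [0.4367, -0.2869, 0.1332]
ee_rot: [-3.141, 0.001, -3.14]
force: [0.2, 0.4, 0.5]
width: 0.0045
gripper_force: 0.0
```

Run:
```python
from h import *
s=arm.get_state(); e=s["eef_pos"]; print(e,s["ee_rot"],s["force"],s["width"])
print(wrim("top","orange",[.53,0],.157,.0205,r=.035,tol=.008))
HUE["red"]=(170,180); print(wrim("wrist","red",[.435,-.287],.062,.01,r=.03,tol=.004))
print(wrim("scene","orange",[.532,0],.157,.0205,r=.035,tol=.008))
f,W=grab("wrist"); g,_=grab("scene"); cv2.imwrite("pics/b.png",np.hstack([cv2.resize(f["frame"],(400,300)),cv2.resize(g["frame"][100:250,130:330],(400,300))])[...,::-1])
```

```text
[ 0.43669172 -0.28685078  0.13323307] [-3.14115509e+00  5.95320227e-04 -3.14010793e+00] [0.16364147 0.40604874 0.54835848] 0.004458165848865591
('top', 64, array([ 0.5304, -0.0018,  0.0201]), array([ 0.5304, -0.0017]), array([0.15305863, 0.15661598, 0.15875687]))
('wrist', 75, array([ 0.4347, -0.2887,  0.0094]), array([ 0.4344, -0.2898]), array([0.05953179, 0.06271287, 0.0641364 ]))
('scene', 92, array([ 5.326e-01, -5.000e-04,  2.040e-02]), array([ 5.326e-01, -5.000e-04]), array([0.14951379, 0.15358747, 0.15766111]))
```

View pics/b.png

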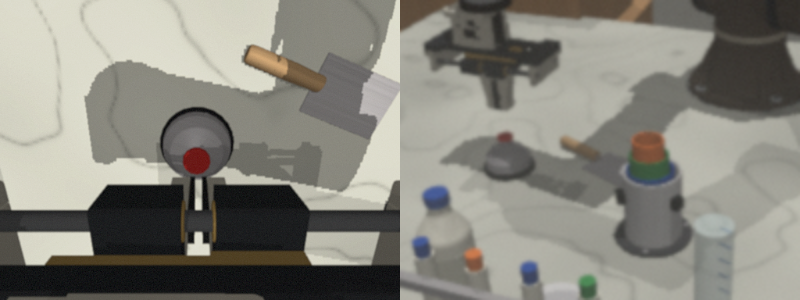

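The left panel shows the red plunger at (196,160), just ahead of the closed fingertips at (198,190). The right panel shows the set nested in the canister at (650,170), with all three rims at the expected heights. Next I press the bell.

>>> jog_arm(
  targets=[
    {"dx": 1.5, "dy": 0, "dz": 10, "rx": 0, "ry": 0, "rz": 0, "gripper": 0.95},
    {"dx": 1.5, "dy": 0, "dz": 25, "rx": 0, "ry": 0, "rz": 0, "gripper": 0.95},
    {"dx": 1.5, "dy": 0, "dz": 38, "rx": 0, "ry": 0, "rz": 0, "gripper": 0.95},
    {"dx": 1.5, "dy": 0, "dz": 46, "rx": 0, "ry": 0, "rz": 0, "gripper": 0.95},
    {"dx": 1.5, "dy": 0, "dz": 50, "rx": 0, "ry": 0, "rz": 0, "gripper": 0.95},
    {"dx": 1.5, "dy": 0, "dz": 53, "rx": 0, "ry": 0, "rz": 0, "gripper": 0.95},
    {"dx": 1.5, "dy": 0, "dz": 55, "rx": 0, "ry": 0, "rz": 0, "gripper": 0.95},
    {"dx": 1.5, "dy": 0, "dz": 57, "rx": 0, "ry": 0, "rz": 0, "gripper": 0.95},
  ],
)

```text
t: 29.8
eef_pos: [0.434, -0.2868, 0.0759]
ee_rot: [3.142, -0.001, -3.141]
force: [-9.3, 7.0, 28.4]
width: 0.0045
gripper_force: 14.4
```

>>> jog_arm(
  targets=[
    {"dx": 0, "dy": 0, "dz": 0.5, "rx": 0, "ry": 0, "rz": 0, "gripper": 0.95},
    {"dx": 0, "dy": 0, "dz": 1, "rx": 0, "ry": 0, "rz": 0, "gripper": 0.95},
    {"dx": 0, "dy": 0, "dz": 1.5, "rx": 0, "ry": 0, "rz": 0, "gripper": 0.95},
    {"dx": 0, "dy": 0, "dz": 2, "rx": 0, "ry": 0, "rz": 0, "gripper": 0.95},
    {"dx": 0, "dy": 0, "dz": 2, "rx": 0, "ry": 0, "rz": 0, "gripper": 0.95},
    {"dx": 0, "dy": 0, "dz": 2, "rx": 0, "ry": 0, "rz": 0, "gripper": 0.95},
    {"dx": 0, "dy": 0, "dz": 2, "rx": 0, "ry": 0, "rz": 0, "gripper": 0.95},
    {"dx": 0, "dy": 0, "dz": 2, "rx": 0, "ry": 0, "rz": 0, "gripper": 0.95},
  ],
)

```text
t: 30.47
eef_pos: [0.434, -0.2868, 0.076]
ee_rot: [-3.141, -0.0, -3.14]
force: [-9.7, 8.4, 26.9]
width: 0.0045
gripper_force: 13.5
```

>>> jog_arm(
  targets=[
    {"dx": 0, "dy": 0, "dz": -5, "rx": 0, "ry": 0, "rz": 0, "gripper": 0.95},
    {"dx": 0, "dy": 0, "dz": -15, "rx": 0, "ry": 0, "rz": 0, "gripper": 0.95},
    {"dx": 0, "dy": 0, "dz": -35, "rx": 0, "ry": 0, "rz": 0, "gripper": 0.95},
    {"dx": 0, "dy": 0, "dz": -60, "rx": 0, "ry": 0, "rz": 0, "gripper": 0.95},
    {"dx": 0, "dy": 0, "dz": -85, "rx": 0, "ry": 0, "rz": 0, "gripper": 0.95},
    {"dx": 0, "dy": 0, "dz": -105, "rx": 0, "ry": 0, "rz": 0, "gripper": 0.95},
    {"dx": 0, "dy": 0, "dz": -110, "rx": 0, "ry": 0, "rz": 0, "gripper": 0.95},
    {"dx": 0, "dy": 0, "dz": -110, "rx": 0, "ry": 0, "rz": 0, "gripper": 0.95},
  ],
)

```text
t: 31.13
eef_pos: [0.4361, -0.2873, 0.186]
ee_rot: [-3.14, 0.005, -3.141]
force: [1.0, 0.4, -0.1]
width: 0.0041
gripper_force: 0.0
```

Run:
```python
from h import *
HUE["red"]=(170,180); HUE["green"]=(40,100)
print(arm.get_state()["force"])
print(wrim("wrist","red",[.435,-.287],.060,.01,r=.03,tol=.01))
print(wrim("scene","red",[.437,-.285],.060,.01,r=.03,tol=.01))
for c,h,R in(("blue",.113,.0315),("green",.135,.026),("orange",.157,.0205)): print(c,wrim("top",c,[.53,0],h,R,tol=.008))
```

```text
[ 1.012388    0.39590072 -0.07094636]
('wrist', 45, array([ 0.4348, -0.2889,  0.01  ]), array([ 0.4344, -0.2896]), array([0.06022963, 0.06266497, 0.06429519]))
('scene', 0)
blue ('top', 60, array([5.319e-01, 5.000e-04, 3.130e-02]), array([5.318e-01, 3.000e-04]), array([0.10882484, 0.11251534, 0.11627375]))
green ('top', 67, array([ 0.5307, -0.001 ,  0.0261]), array([ 0.5306, -0.001 ]), array([0.13194053, 0.13486912, 0.13848898]))
orange ('top', 65, array([ 0.5304, -0.0017,  0.0202]), array([ 0.5303, -0.0016]), array([0.15431335, 0.15721505, 0.15998864]))
```

The plunger is back up at 62 mm. The rims are at about 113, 135 and 157 mm, so every beaker is home.

```bash
python3 -c "
from station import arm
print(arm.job_done())"
```

```text
the job is handed in; nothing more can be done
None
```

The job is handed in: blue is home on the canister floor, green and orange are nested fully down inside it, and the bell was pressed to its stop and sprang back, at about 31 s of the 72 s allowed.

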